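Fill the empty parts drawer from the tipping skip

ROBOT

A 6-joint arm with a two-finger parallel gripper is mounted at the origin on the work surface. World frame = base frame: x ahead of the robot, y to its left, z up, the work surface at z = 0. Lengths are in m, angles in rad, forces in N, time in s.
With the tool pointing down it reaches from about 0.35 to 0.775 m from the base axis. Payload 5.5 kg.
Tool frame: the origin (TCP) lies at the very end of the fingers, on their centre line; the grasp point (between the pads) lies 19 mm behind it (env.grip_point_offset is the distance from the TCP to the grasp point, in m); z points along the fingers, y is the line along which they close (so a half turn about z gives the same grasp; the last joint's range is limited). The gripper opens to 85 mm and grips with 20 to 120 N. Pads are 22 mm wide; open, the fingers measure 114 mm over their backs; the gripper's body (76 mm by 85 mm) begins 54 mm behind the grasp point. The pads swing forward as they close: fully open they stand 13 mm farther back than shut.
Start: joints at [-1.313, 0.313, 0.046, 1.304, 0, 1.431], TCP at [0.223, -0.53, 0.231] pointing down, gripper open.
Joint ranges: [-2.76, 2.76], [-0.86, 1.69], [-1.03, 1.26], [-2.2, 2.34], [-1.47, 1.5], [-3.14, 3.14]. Speed limits (rad/s): [2.57, 2.57, 3.14, 3.14, 3.14, 3.14].

INTERFACE

Orientations are given as a unit quaternion [w, x, y, z].
In Python, from workcell import sensors, imaging, workorder, env gives the robot as it stands.
- The arm moves only by the shell command python3 -m handwheel 'ROWS' [FORCE]. ROWS is JSON, a list of rows, each a list of 5 numbers: the shift along the tool's x, y, z in mm, then the turn about the tool's z in rad, then the opening, from 0 (shut) to 1 (fully open). A call has 1 to 8 rows; each row is the pose to reach, as a shift and turn from the pose commanded when the call began, along the tool's axes at that moment; what a row does not reach only later rows make up. A row lasts 1/10 s, in which the tool goes at most 50 mm and 8.59 degrees, less where a joint would pass 70% of its speed; a pose out of reach is approached as far as the arm can. A call with a gripper value outside its range is refused whole. The fingers move at their own pace and stop on an object; FORCE is the grip in N (left out, the last holds). Time passes only in rows, so rows that repeat a pose let the fingers close. It gives the time, the measured TCP pose, the force, the opening and the grip force at its end, in the units of the state.
- sensors.get_state(): the state, without advancing time (a new reading comes with each control period).
- imaging.read_camera(name): name is "scene" or "top"; returns a dict with "color" (420x560x3 uint8, blue, green, red), "z_map" (420x560 float32, m along the optical axis (not along the pixel's ray), 0 where there is no reading), "fx", "fy", "cx", "cy" (pixels), "xyz" and "rotation" of the camera in the world. Camera axes: x right, y down, z forward; pixel columns grow to the right and rows downward; lengths in m; the calibration is good to about 2 mm. A picture is of the moment at which its call begins.
- workorder.hand_in(): hands the job in; it is judged then, once.
The state is a dict: "clock": time; "joint_pos": joint angles; "qvel": joint speeds; "tau": joint torques, N m; "tcp_pos": TCP position; "orientation": TCP orientation; "wrist_force": force on the tool from outside, world axes, zero at the start; "ft_torque": the same for the moment, N m; "finger_gap": finger opening in m; "grip_force": force on a finger pad.
Only numpy, scipy, OpenCV 4.12 (cv2) and the standard library are available. Lean on these libraries where they do the work, as an engineer would, in place of code of your own. Each camera call takes 0.05 s, during which the arm holds its last target. There are 200 camera calls.

TASK

Slide the tipping skip along its rail, kept upright, until the pointer on its carriage lines up with the centre mark of the empty drawer. Tip the skip by its handle so that all four bricks land in that drawer, then swing it back fully upright and let go, leaving the carriage lined up there. Do not disturb the other things on the table.

Things in the scene. Friction and masses are not known exactly. Their poses are not given: they have to be found in the camera images.
- carriage (a joint): Position in m of the dark steel carriage on the 40 mm aluminium rail that lies left to right on a plywood board, between the robot and a row of three drawers. 0 = loading end (left seen from the robot), where it starts; grows along the rig's -y; hard stop 0.315. Drawer middles are at about 0.106, 0.200, 0.294. It slides with about 3 N and stays where left.
- skip (a joint): Angle in rad of the tipping skip. 0 = fully upright on its stop; grows as it tips away from the robot, over the drawer (about the rig's +y); hard stop 2.1. Stiff pivot (0.35 N m): it rests where left unless well off balance. The front wall leans forward 25 degrees; from about 1.8 rad it is a chute steep enough for the bricks to slide off.
- handle (a point): Centre of the skip's handle: level round steel bar, 12 mm thick, 68 mm long, parallel to the rail, on two 7 mm uprights at its ends. Skip upright: 43 mm above the skip's back edge (the one nearest the robot), 70 mm behind (nearer the robot) and 105 mm above the pivot, 223 mm above the table. It moves with the skip on a 126 mm circle about the pivot. y: along the bar.
- skip_floor (a point): Centre of the skip's inner floor, 118 mm above the table when upright. The skip is an open box of grey 3 mm sheet, 76 mm wide (y, along the rail), 74 mm deep, 62 mm high, about 0.35 kg. Skip upright: x points level to the drawers, z up.
- pivot (a point): Centre of the skip's pivot axis, at the skip's lower front edge, 118 mm above the table; moves with the carriage. x points level, square to the rail, to the drawers; y along the rail to the loading end; z up.
- pointer (a point): Tip of the small steel pointer at the front of the carriage, midway along it, in line with the middles of handle and pivot, 82 mm above the table. x points to the drawers, y along the rail to the loading end.
- drawer_mark (a point): Top of the small black centre mark (6 mm nub) on the near rim of the empty drawer, at the middle of its width, 64 mm above the table. y is along the rail: lined up means the pointer has the same position along y. Three drawers stand side by side, 94 mm apart, in any order: one empty, one with wheels, one with flat plates.
- drawer_floor (a point): Centre of the inner floor of the empty drawer, 11 mm above the table: fixed open box of light grey plastic, 136 mm long (x, away from the rail), 90 mm wide (y, along the rail), walls 3 mm thick, 50 mm high (62 mm at the far end).
- brick0_mid (a point): Centre of loose grey toy brick 1 of four alike (32 x 16 x 23.5 mm, 12 g), starting in the skip. Its z is its stud side.
- brick1_mid (a point): Centre of loose grey toy brick 2 of four alike (32 x 16 x 23.5 mm, 12 g), starting in the skip. Its z is its stud side.
- brick2_mid (a point): Centre of loose grey toy brick 3 of four alike (32 x 16 x 23.5 mm, 12 g), starting in the skip. Its z is its stud side.
- brick3_mid (a point): Centre of loose grey toy brick 4 of four alike (32 x 16 x 23.5 mm, 12 g), starting in the skip. Its z is its stud side.
- big_wheel: Bystander: loose toy tyre on its side, 56 mm across, 26 mm high, on the board beyond the loading end of the rail, beside the drawers; origin under its centre.
- stray_brick: Bystander: one white brick like the others, standing on the board near the tyre; not part of the job; origin under its centre.
- mug: Bystander: white mug 80 mm across, 92 mm high, to the right; origin under its centre.
- driver: Bystander: screwdriver lying far right; origin under its centre.
- tape: Bystander: cardboard tape ring 90 mm across, 24 mm high, to the left; origin under its centre.
- truck: Bystander: toy truck 110 x 62 x 64 mm, far left; origin under its centre.
- manual_box: Bystander: cardboard box 120 x 90 x 45 mm, near right; origin under its centre.

How it is judged:
On the way, in this order (a step that is already met when the one before it is completed fails the run):
1. the carriage rests with its pointer in line with the empty drawer's mark (within 8 mm), the skip still upright (under 0.15 rad) with the four bricks in it (y of pointer in the frame of drawer_mark between -0.008 and 0.008 m and value of joint skip below 0.15 rad and velocity of joint carriage between -0.02 and 0.02 m/s and height (world z) of each of brick0_mid, brick1_mid, brick2_mid, brick3_mid above 0.1 m), for 0.2 s.
2. all four bricks lie in the empty drawer, with the skip tipped and the carriage still lined up (y of pointer in the frame of drawer_mark between -0.008 and 0.008 m and x of brick0_mid in the frame of drawer_floor between -0.066 and 0.066 m and y of brick0_mid in the frame of drawer_floor between -0.043 and 0.043 m and z of brick0_mid in the frame of drawer_floor between 0 and 0.047 m and x of brick1_mid in the frame of drawer_floor between -0.066 and 0.066 m and y of brick1_mid in the frame of drawer_floor between -0.043 and 0.043 m and z of brick1_mid in the frame of drawer_floor between 0 and 0.047 m and x of brick2_mid in the frame of drawer_floor between -0.066 and 0.066 m and y of brick2_mid in the frame of drawer_floor between -0.043 and 0.043 m and z of brick2_mid in the frame of drawer_floor between 0 and 0.047 m and x of brick3_mid in the frame of drawer_floor between -0.066 and 0.066 m and y of brick3_mid in the frame of drawer_floor between -0.043 and 0.043 m and z of brick3_mid in the frame of drawer_floor between 0 and 0.047 m and value of joint skip above 0.8 rad), for 0.2 s.
At the end, for the whole second after the job is handed in: All four bricks lie at rest inside the formerly empty drawer, the skip is back upright (within 0.08 rad), and the carriage's pointer is within 8 mm of the drawer's mark along the rail (y of pointer in the frame of drawer_mark between -0.008 and 0.008 m and x of brick0_mid in the frame of drawer_floor between -0.066 and 0.066 m and y of brick0_mid in the frame of drawer_floor between -0.043 and 0.043 m and z of brick0_mid in the frame of drawer_floor between 0 and 0.047 m and x of brick1_mid in the frame of drawer_floor between -0.066 and 0.066 m and y of brick1_mid in the frame of drawer_floor between -0.043 and 0.043 m and z of brick1_mid in the frame of drawer_floor between 0 and 0.047 m and x of brick2_mid in the frame of drawer_floor between -0.066 and 0.066 m and y of brick2_mid in the frame of drawer_floor between -0.043 and 0.043 m and z of brick2_mid in the frame of drawer_floor between 0 and 0.047 m and x of brick3_mid in the frame of drawer_floor between -0.066 and 0.066 m and y of brick3_mid in the frame of drawer_floor between -0.043 and 0.043 m and z of brick3_mid in the frame of drawer_floor between 0 and 0.047 m and value of joint skip below 0.08 rad and linear speed of each of brick0, brick1, brick2, brick3 below 0.03 m/s and velocity of joint skip below 0.05 rad/s); the robot touches nothing.
It fails at once if a bystander was moved more than 30 mm (distance of any of big_wheel, stray_brick, mug, driver, tape, truck, manual_box from where it was at the start of the episode above 0.03 m).
It also fails if it takes over 59 s, if anything falls off the work surface, if the arm or the gripper's body presses on something with over 40 N, if the wrist force passes 120 N, or if a joint passes its speed limit or range.

## Working session

There is one attempt and no reset: what is moved stays moved. The work goes in short steps, Python scripts to look and compute and a shell command to move; the robot and the scene stay as the last step left them, time stands still between calls to the robot, and variables do not carry over. Pictures are saved under pics/ and viewed, at most 10 in all, crops included, and the job is handed in when it is done.

```bash
mkdir -p pics; ls; cat > h.py <<'E'
import numpy as np, cv2
from workcell import sensors, imaging, workorder, env
from scipy.spatial.transform import Rotation as R
def cloud(c):
    z=c["z_map"].astype(float); v,u=np.mgrid[:z.shape[0],:z.shape[1]]
    p=np.stack([(u-c["cx"])/c["fx"]*z,(v-c["cy"])/c["fy"]*z,z],-1)
    r=np.array(c["rotation"],float)
    M=r if r.shape==(3,3) else R.from_quat(np.roll(r,-1)).as_matrix()
    w=p@M.T+np.array(c["xyz"]); w[z==0]=np.nan
    return w
E
python3 - <<'E'
from h import *
for n in ("scene","top"):
    c=imaging.read_camera(n); cv2.imwrite(f"pics/{n}0.png",c["color"]); np.save(f"{n}0.npy",cloud(c)); print(n,c["xyz"],c["rotation"],c["fx"])
s=sensors.get_state(); print(s)
E
```

```text
pics
scene [1.4898038  0.48313093 0.8554267 ] [-0.26040123  0.47937493  0.73213223 -0.4078888 ] 480.9902120454998
top [0.40153334 0.02607614 1.23493883] [ 0.01340456 -0.70419982  0.70931125 -0.02829262] 387.86417757048264
{'clock': 0.1, 'joint_pos': array([-1.31263004e+00,  3.13950745e-01,  4.50763731e-02,  1.30361386e+00,
       -1.14564534e-05,  1.43121881e+00]), 'qvel': array([-0.00045222, -0.00149704,  0.00317482, -0.00088137,  0.00050445,
       -0.00135927]), 'tau': array([ 1.70158495e-03, -4.81723380e+01,  2.99246567e+01,  1.26569654e-02,
       -2.33188857e-04, -8.81977030e-06]), 'tcp_pos': array([ 0.22259884, -0.52965548,  0.23047695]), 'orientation': array([-8.44126049e-04,  9.80289721e-01,  1.97563525e-01, -5.58489858e-05]), 'wrist_force': array([ 0.24914763,  0.30664723, -0.43051716]), 'ft_torque': array([-0.01240837,  0.00030474, -0.01888948]), 'grip_force': 0.0, 'finger_gap': 0.08527395796951527}
```

View pics/top0.png

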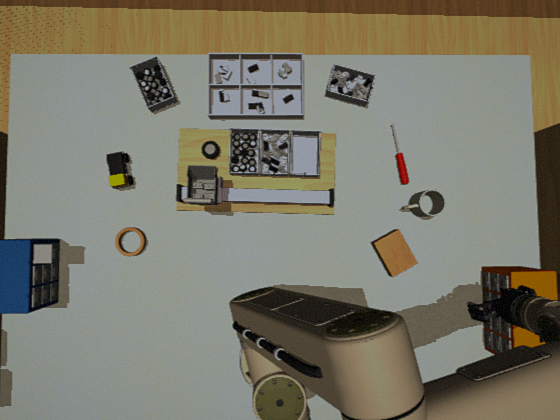

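View pics/scene0.png

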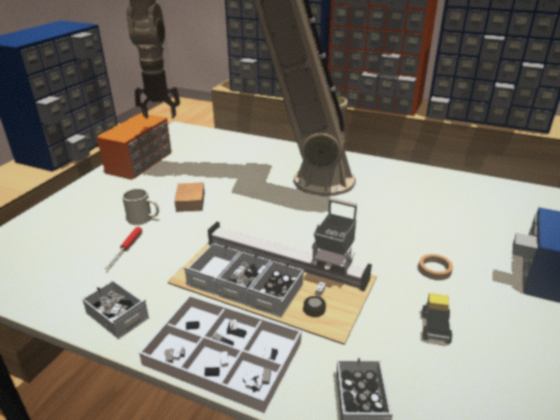

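The top view shows the rig: skip at pixel (203,185) at the loading end and the empty drawer rightmost at about (305,155). The order of the drawers from the left is wheels, plates, empty. The scene view confirms this, with the handle at (342,210). Next I'll measure the rig.

```bash
python3 - <<'E'
from h import *
T=np.load("top0.npy"); S=np.load("scene0.npy")
def sel(P,lo,hi,zl,zh):
    q=P.reshape(-1,3); return q[(q[:,0]>lo[0])&(q[:,0]<hi[0])&(q[:,1]>lo[1])&(q[:,1]<hi[1])&(q[:,2]>zl)&(q[:,2]<zh)]
print("px",T[185,203],T[155,305],T[135,305],T[196,280])
# handle
for n,P in(("top",T),("scene",S)):
    h=sel(P,(0.4,0.1),(0.75,0.4),0.205,0.245); print(n,"handle",len(h)); 
    if len(h): print(h.mean(0),h.min(0),h.max(0),np.median(h,0))
    k=sel(P,(0.4,0.1),(0.75,0.4),0.165,0.19)
    if len(k): print("skip rim",len(k),k[:,:2].min(0),k[:,:2].max(0),cv2.minAreaRect(k[:,:2].astype(np.float32)))
    w=sel(P,(0.55,-0.2),(0.85,0.25),0.052,0.072)
    print("drawer rims",len(w),cv2.minAreaRect(w[:,:2].astype(np.float32)),w[:,:2].min(0),w[:,:2].max(0))
    f=sel(P,(0.58,-0.12),(0.8,-0.0),0.005,0.016)
    # empty floor: restrict by top image region
f=T[138:176,294:317].reshape(-1,3); f=f[f[:,2]<0.03]; print("floor",cv2.minAreaRect(f[:,:2].astype(np.float32)),np.median(f,0))
# rail
r=T[188:206,235:325].reshape(-1,3); print("rail z",np.percentile(r[:,2],[10,50,90]))
r=r[(r[:,2]>0.03)]; print("rail",cv2.minAreaRect(r[:,:2].astype(np.float32)), np.polyfit(r[:,1],r[:,0],1))
c=cv2.imread("pics/top0.png"); cv2.imwrite("pics/topz.png",cv2.resize(c[120:220,170:345],None,fx=4.5,fy=4.5,interpolation=cv2.INTER_CUBIC))
E
```

```text
px [0.53019189 0.20791792 0.12491788] [ 0.63768492 -0.09742421  0.01198233] [ 0.70200755 -0.09811233  0.01312171] [ 0.50367215 -0.01518679  0.05016772]
top handle 134
[0.47894711 0.20726651 0.22754078] [0.47376617 0.17031186 0.20897955] [0.4848999  0.24282956 0.23399108] [0.47903432 0.20766688 0.22798033]
skip rim 247 [0.474271   0.16670679] [0.5796363  0.24513597] ((0.5276832580566406, 0.20620498061180115), (0.07663311809301376, 0.10502447932958603), 88.02940368652344)
drawer rims 581 ((0.7121233344078064, -0.02618846297264099), (0.32990139722824097, 0.2835008502006531), 87.89009857177734) [ 0.56746802 -0.19537233] [0.84881547 0.14358234]
scene handle 161
[0.482635  0.2087369 0.2238708] [0.4749282  0.16895349 0.20515743] [0.48921593 0.24389376 0.23170905] [0.4827823  0.2093106  0.22570106]
skip rim 465 [0.47210923 0.16355452] [0.58224777 0.24509526] ((0.527668833732605, 0.20512735843658447), (0.07854413986206055, 0.10871735960245132), 86.9985580444336)
drawer rims 1339 ((0.7112734913825989, -0.02176782488822937), (0.32064366340637207, 0.28732097148895264), 87.92879486083984) [ 0.56536873 -0.18649031] [0.84973257 0.14292938]
floor ((0.6368396282196045, -0.09771141409873962), (0.07133421301841736, 0.11502446979284286), 89.47370910644531) [ 0.63606347 -0.09742562  0.01119844]
rail z [nan nan nan]
rail ((0.5055065751075745, -0.014124557375907898), (0.27552273869514465, 0.042435068637132645), 88.0414047241211) [0.03545851 0.50536599]
```

View pics/topz.png

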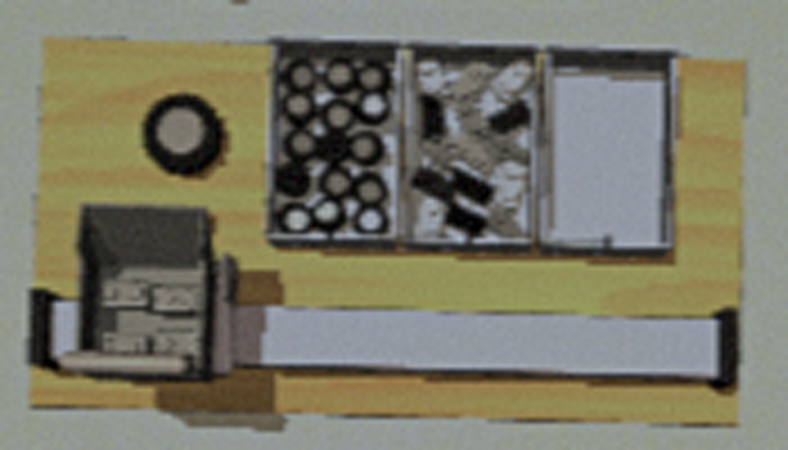

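The zoom shows the four bricks in the skip, the handle bar from (65,360) to (195,362), and the black mark on the near rim of the empty drawer at crop (608,241), which is full-image pixel (305.1,173.6).

```bash
cat >> h.py <<'E'
YR=np.array([0.0348,0.9994]); XR=np.array([0.9994,-0.0348])
def ray(c,u,v,z):
    r=np.array(c["rotation"],float); M=R.from_quat(np.roll(r,-1)).as_matrix()
    d=M@np.array([(u-c["cx"])/c["fx"],(v-c["cy"])/c["fy"],1]); o=np.array(c["xyz"]); return o+d*(z-o[2])/d[2]
E
python3 - <<'E'
from h import *
c=imaging.read_camera("top"); m=ray(c,305.1,173.6,.064); print("mark",m, "rig",m[:2]@XR,m[:2]@YR)
P=np.load("top0.npy").reshape(-1,3)
for n in("top0","scene0"):
    P=np.load(n+".npy").reshape(-1,3); a=P[:,:2]@XR; b=P[:,:2]@YR
    k=(a>.57)&(a<.735)&(b>-.2)&(b<.2)&(P[:,2]>.045)&(P[:,2]<.075)
    print(n,"drawers a",np.percentile(a[k],[0,2,98,100]),"b",np.percentile(b[k],[0,1,50,99,100]))
    print(np.histogram(b[k],bins=np.arange(-.17,.17,.004)))if n=="top0" else 0
    h=(P[:,2]>.218)&(P[:,2]<.236)&(a>.42)&(a<.55)&(b>.1)&(b<.3); print("handle a",np.percentile(a[h],[0,50,100]),"b",np.percentile(b[h],[0,2,98,100]),"z",np.percentile(P[h,2],[50,90]))
# tool deltas for a target above handle
s=sensors.get_state(); q=R.from_quat(np.roll(s["orientation"],-1)); M=q.as_matrix(); print(M.round(3))
for t in([.45,-.2,.32],[.479,.2065,.30]): print(t,(M.T@(np.array(t)-s["tcp_pos"])*1000).round(1))
yw=M[:,1]; print("turn about tool z", -(np.arctan2(-.0348,.9994)-np.arctan2(yw[1],yw[0])))
E
```

```text
mark [ 0.57045454 -0.09176467  0.064     ] rig 0.5733056729962329 -0.07185778991310456
top0 drawers a [0.57101523 0.57161503 0.70742998 0.70905918] b [-0.11429158 -0.11363784  0.01943807  0.16329456  0.16383078]
(array([ 0,  0,  0,  0,  0,  0,  0,  0,  0,  0,  0,  0,  0,  5, 66,  7,  7,
        7,  7,  6,  7,  6,  6,  5,  5,  7,  5,  5,  5,  6,  5,  4,  5,  4,
        4, 23, 33, 33, 27,  7,  6,  6,  7,  7,  4,  8,  7,  5,  8,  8,  4,
        4,  7,  4,  4,  6,  5,  4,  5, 50,  6, 44, 10,  5,  8,  7,  6,  5,
        8,  7,  4,  8,  8,  5,  5,  7,  6,  7,  5,  4,  6,  5, 40, 23]), array([-0.17 , -0.166, -0.162, -0.158, -0.154, -0.15 , -0.146, -0.142,
       -0.138, -0.134, -0.13 , -0.126, -0.122, -0.118, -0.114, -0.11 ,
       -0.106, -0.102, -0.098, -0.094, -0.09 , -0.086, -0.082, -0.078,
       -0.074, -0.07 , -0.066, -0.062, -0.058, -0.054, -0.05 , -0.046,
       -0.042, -0.038, -0.034, -0.03 , -0.026, -0.022, -0.018, -0.014,
       -0.01 , -0.006, -0.002,  0.002,  0.006,  0.01 ,  0.014,  0.018,
        0.022,  0.026,  0.03 ,  0.034,  0.038,  0.042,  0.046,  0.05 ,
        0.054,  0.058,  0.062,  0.066,  0.07 ,  0.074,  0.078,  0.082,
        0.086,  0.09 ,  0.094,  0.098,  0.102,  0.106,  0.11 ,  0.114,
        0.118,  0.122,  0.126,  0.13 ,  0.134,  0.138,  0.142,  0.146,
        0.15 ,  0.154,  0.158,  0.162,  0.166]))
handle a [0.46568664 0.47136921 0.47778239] b [0.18710712 0.18988681 0.25695086 0.25946314] z [0.22799805 0.23082757]
scene0 drawers a [0.57003739 0.57186859 0.7095348  0.71340812] b [-0.11786486 -0.11544462  0.02873559  0.16221649  0.16348661]
handle a [0.46826087 0.47515101 0.48075504] b [0.18852283 0.19048827 0.25876152 0.2603874 ] z [0.22695946 0.23020102]
[[ 0.922  0.387 -0.   ]
 [ 0.387 -0.922  0.001]
 [ 0.    -0.001 -1.   ]]
[0.45, -0.2, 0.32] [ 337.4 -216.   -89. ]
[0.479, 0.2065, 0.3] [ 521.6 -579.5  -68.5]
turn about tool z -1.1382133001828219
```

```bash
python3 -m handwheel '[[20,-10,-30,-0.1,1],[65,-40,-60,-0.25,1],[110,-70,-89,-0.4,1],[155,-100,-89,-0.55,1],[200,-130,-89,-0.7,1],[245,-158,-89,-0.85,1],[290,-187,-89,-1,1],[337,-216,-89,-1.138,1]]'
cat > d.py <<'E'
import sys
from h import *
s=sensors.get_state(); M=R.from_quat(np.roll(s["orientation"],-1)).as_matrix()
t=np.array(eval(sys.argv[1])) if len(sys.argv)>1 else s["tcp_pos"]
print("shift",(M.T@(t-s["tcp_pos"])*1000).round(1),"turn",np.arctan2(M[1,1],M[0,1])-np.arctan2(-.0348,.9994))
E
python3 d.py [.479,.2065,.30]
```

```text
clock: 0.95
tcp_pos: [0.4268, -0.2321, 0.3202]
orientation: [0.0, 0.717, 0.697, -0.0]
wrist_force: [0.9, -0.1, -0.1]
finger_gap: 0.0854
grip_force: 0.0
shift [439.9  39.2  20.1] turn 0.005364676302908725
```

```bash
python3 -m handwheel '[[65,2,0,0,1],[130,5,0,0,1],[195,7,0,0,1],[260,9,0,0,1],[325,12,5,0,1],[370,14,15,0,1],[407,15,20,0,1],[407,15,20,0,1]]'; python3 -m handwheel '[[0,0,0,0,1],[0,0,0,0,1]]'
python3 d.py [.479,.2065,.30]
```

```text
clock: 1.75
tcp_pos: [0.4544, 0.1661, 0.3009]
orientation: [0.0, 0.719, 0.695, 0.0]
wrist_force: [0.6, 0.6, 0.3]
finger_gap: 0.0852
grip_force: 0.0
clock: 1.95
tcp_pos: [0.4542, 0.1652, 0.3005]
orientation: [-0.0, 0.718, 0.696, -0.001]
wrist_force: [0.4, -0.4, -0.4]
finger_gap: 0.0852
grip_force: 0.0
shift [42.1 23.4  0.5] turn 0.0032939505114613493
```

```bash
python3 -m handwheel '[[42,23.5,0,0,1],[42,23.5,0,0,1],[42,23.5,20,0,1],[42,23.5,40,0,1],[42,23.5,60,0,1],[42,23.5,80,0,1],[42,23.5,96,0,1],[42,23.5,96,0,1]]'; python3 d.py [.479,.2065,.204]
python3 - <<'E'
from h import *
c=imaging.read_camera("scene"); cv2.imwrite("pics/s1.png",cv2.resize(c["color"][160:300,260:400],None,fx=4,fy=4))
E
```

```text
clock: 2.75
tcp_pos: [0.4786, 0.2029, 0.2032]
orientation: [-0.001, 0.72, 0.694, -0.002]
wrist_force: [-0.9, 0.3, -0.2]
finger_gap: 0.0854
grip_force: 0.0
shift [ 3.6  0.3 -0.8] turn -0.0029696791153704938
```

View pics/s1.png

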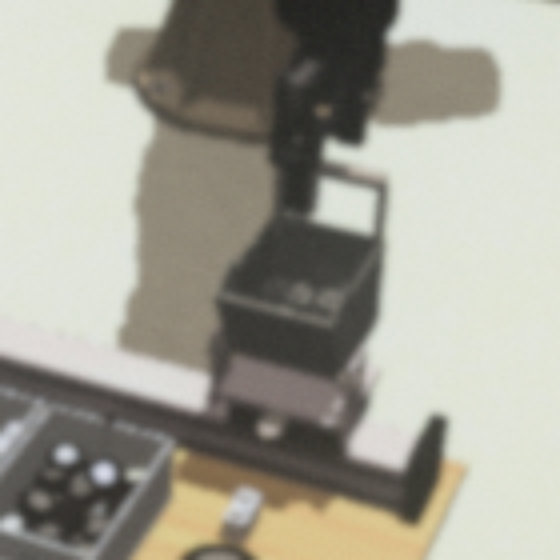

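The crop shows the front finger at about (299,180), in front of the bar. The bar's right upright is at (382,215) and the bricks are still in the skip. I'll check the finger's offset along the bar using depth before closing.

```bash
python3 - <<'E'
from h import *
P=cloud(imaging.read_camera("scene")).reshape(-1,3); a=P[:,:2]@XR; b=P[:,:2]@YR
t=sensors.get_state()["tcp_pos"]; print("tcp rig",t[:2]@XR,t[:2]@YR)
for n,l,h in(("finger",.495,.56),("bar",.45,.49)):
    for z0,z1 in((.207,.217),(.217,.235),(.235,.25)):
        k=(P[:,2]>z0)&(P[:,2]<z1)&(a>l)&(a<h)&(b>.1)&(b<.3)
        if k.sum(): print(n,z0,k.sum(),"a",np.percentile(a[k],[2,50,98]).round(4),"b",np.percentile(b[k],[2,50,98]).round(4))
E
```

```text
tcp rig 0.4725814456226806 0.22038090174636285
finger 0.217 42 a [0.5162 0.5234 0.5299] b [0.2082 0.2215 0.2303]
finger 0.235 52 a [0.5174 0.5258 0.53  ] b [0.2073 0.2215 0.2301]
bar 0.207 14 a [0.4708 0.4727 0.4763] b [0.1859 0.2565 0.2611]
bar 0.217 88 a [0.4693 0.4757 0.4796] b [0.1913 0.2397 0.2601]
```

```bash
python3 -m handwheel '[[3,0,-0.8,0,0.5],[3,0,-0.8,0,0.3],[3,0,-0.8,0,0.1],[3,0,-0.8,0,0],[3,0,-0.8,0,0],[3,0,-0.8,0,0],[3,0,-0.8,0,0],[3,0,-0.8,0,0]]' 40; python3 d.py [.479,.2065,.204]
```

```text
clock: 3.65
tcp_pos: [0.4795, 0.2083, 0.2062]
orientation: [-0.0, 0.719, 0.695, -0.0]
wrist_force: [-3.0, 1.1, 4.7]
finger_gap: 0.0105
grip_force: 39.0
shift [-1.8 -0.4  2.2] turn 0.00010930680106911034
```

```bash
python3 -m handwheel '[[-8,0,0,0,0],[-22,0,0,0,0],[-42,0,0,0,0],[-64,0,0,0,0],[-86,0,0,0,0],[-108,0,0,0,0],[-130,0,0,0,0],[-150,0,0,0,0]]'; python3 -m handwheel '[[-20,0,0,0,0],[-42,0,0,0,0],[-64,0,0,0,0],[-86,0,0,0,0],[-106,0,0,0,0],[-122,0,0,0,0],[-133,0,0,0,0],[-138,0,0,0,0]]'; python3 -m handwheel '[[0,0,0,0,0],[0,0,0,0,0]]'
cat > m.py <<'E'
import sys
from h import *
print("tcp rig",(lambda t:(t[:2]@XR,t[:2]@YR,t[2]))(sensors.get_state()["tcp_pos"]))
for n in ("top","scene"):
    c=imaging.read_camera(n); cv2.imwrite(f"pics/{n}_{sys.argv[1]}.png",cv2.resize(c["color"][110:230,170:370] if n=="top" else c["color"][170:320,170:370],None,fx=4,fy=4,interpolation=cv2.INTER_CUBIC)); 
    P=cloud(c); np.save(f"{n}_{sys.argv[1]}.npy",P); P=P.reshape(-1,3); a=P[:,:2]@XR; b=P[:,:2]@YR
    k=(P[:,2]>.15)&(P[:,2]<.185)&(a>.51)&(a<.59)&(b>-.2)&(b<.3); print(n,"skip",k.sum(),"a",np.percentile(a[k],[2,98]).round(4),"b",np.percentile(b[k],[1,2,98,99]).round(4),b[k].min(),b[k].max()) if k.any() else 0
E
python3 m.py a
```

```text
clock: 4.45
tcp_pos: [0.4742, 0.058, 0.2062]
orientation: [-0.001, 0.719, 0.695, 0.0]
wrist_force: [-2.6, 3.8, 4.2]
finger_gap: 0.0105
grip_force: 39.1
clock: 5.25
tcp_pos: [0.4695, -0.0805, 0.2062]
orientation: [-0.0, 0.72, 0.694, -0.0]
wrist_force: [-2.3, 3.5, 4.8]
finger_gap: 0.0103
grip_force: 39.3
clock: 5.45
tcp_pos: [0.4695, -0.0807, 0.2062]
orientation: [0.001, 0.72, 0.694, -0.001]
wrist_force: [-4.0, -2.5, 4.9]
finger_gap: 0.0103
grip_force: 39.3
tcp rig (np.float64(0.4719798593495127), np.float64(-0.06429391125241649), np.float64(0.2061830599801261))
top skip 123 a [0.5146 0.5718] b [-0.0607 -0.0603 -0.0264 -0.0264] -0.06328855424555524 -0.026284819489234734
scene skip 375 a [0.5117 0.5718] b [-0.1045 -0.1043 -0.0263 -0.026 ] -0.10581937145693855 -0.025843283914137392
```

View pics/top_a.png

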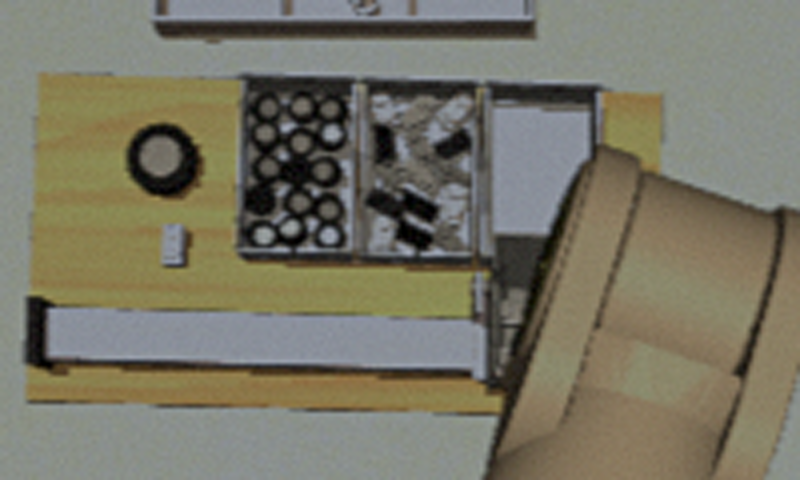

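View pics/scene_a.png

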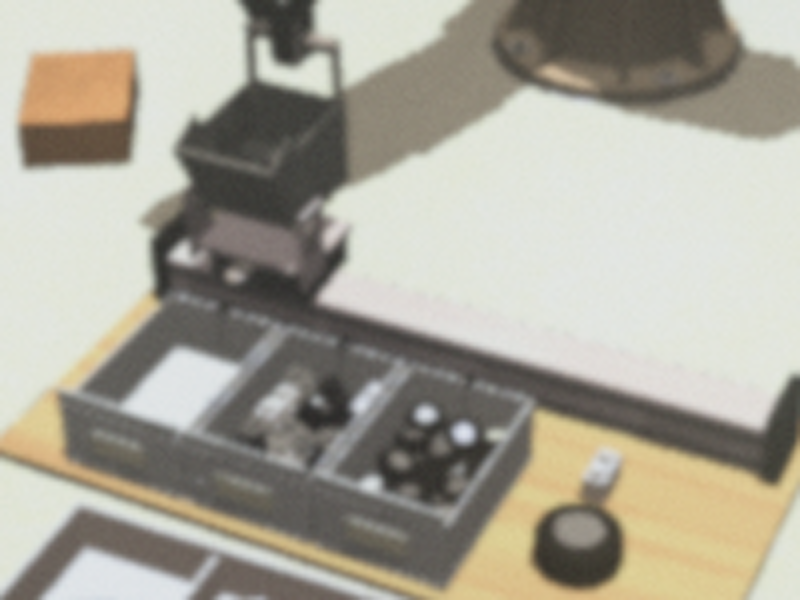

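The scene crop shows the skip upright and held, with the pointer at about (235,272). The near-rim marks are at about (225,312), (343,345) and (470,380). The top crop shows the arm partly covering the skip, with bystanders undisturbed.

```bash
python3 - <<'E'
from h import *
c=imaging.read_camera("scene")
for n,x,y,z in(("ptr",235,272,.082),("mark",225,310,.064),("mark2",343,343,.064),("mark3",470,378,.064)):
    p=ray(c,170+x/4,170+y/4,z)[:2]; print(n,p@XR,p@YR)
cv2.imwrite("pics/z.png",cv2.resize(c["color"][225:260,195:265],None,fx=11,fy=11,interpolation=cv2.INTER_CUBIC))
P=np.load("scene0.npy").reshape(-1,3);a=P[:,:2]@XR; b=P[:,:2]@YR
k=(P[:,2]>.15)&(P[:,2]<.185)&(a>.51)&(a<.59)&(b>-.2)&(b<.3); print(np.percentile(b[k],[1,2,98,99]))
E
```

```text
ptr 0.5585766812147804 -0.06753168391267017
mark 0.57899113689725 -0.06467871777938838
mark2 0.5771489603304518 0.026320854144670877
mark3 0.5747778911595484 0.11914748540387045
[0.18532358 0.18569977 0.26155934 0.26171779]
```

View pics/z.png

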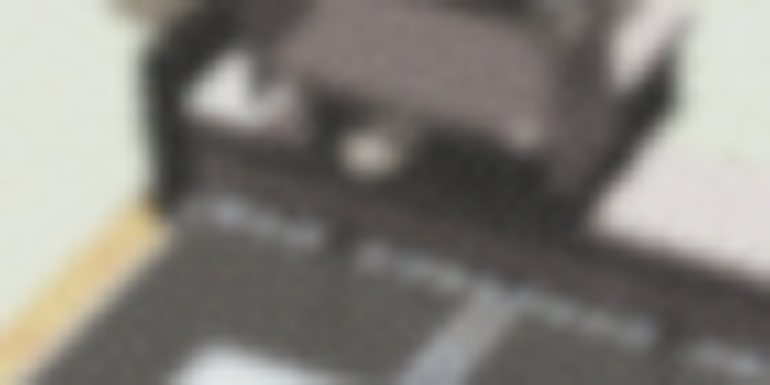

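In the zoom the pointer tip is at about (368,152) and the mark at about (340,238). The different estimates say the carriage is still 0–6 mm short, so I'll move it 4 mm further, wait, and then tip.

```bash
python3 -m handwheel '[[-2,0,0,0,0],[-4,0,0,0,0],[-4,0,0,0,0],[-4,0,0,0,0],[-4,0,0,0,0],[-4,0,0,0,0]]'; python3 - <<'E'
from h import *
t=sensors.get_state()["tcp_pos"]; print(t[:2]@XR,t[:2]@YR,t[2])
for th in np.r_[0:2.11:.15]:
    c,s=np.cos(th),np.sin(th); x=-70*c+105*s; z=70*s+105*c; print(round(th,2),"y",round(x+70,1),"z",round(105-z,1))
E
```

```text
clock: 6.2
tcp_pos: [0.4693, -0.0832, 0.2062]
orientation: [-0.0, 0.719, 0.695, -0.0]
wrist_force: [-3.9, 0.8, 5.8]
finger_gap: 0.0107
grip_force: 39.4
0.47195524993620364 -0.0668492282506482 0.20615289204032425
0.0 y 0.0 z 0.0
0.15 y 16.5 z -9.3
0.3 y 34.2 z -16.0
0.45 y 52.6 z -20.0
0.6 y 71.5 z -21.2
0.75 y 90.4 z -19.5
0.9 y 108.7 z -15.1
1.05 y 126.2 z -8.0
1.2 y 142.5 z 1.7
1.35 y 157.1 z 13.7
1.5 y 169.8 z 27.7
1.65 y 180.2 z 43.5
1.8 y 188.2 z 60.7
1.95 y 193.5 z 78.8
2.1 y 196.0 z 97.6
```

```bash
python3 -m handwheel '[[0,8,-5,0,0],[0,16.5,-9.3,0,0],[0,34.2,-16,0,0],[0,52.6,-20,0,0],[0,71.5,-21.2,0,0],[0,90.4,-19.5,0,0],[0,108.7,-15.1,0,0],[0,108.7,-15.1,0,0]]' 25;  python3 m.py b
```

```text
clock: 7.0
tcp_pos: [0.5803, -0.0871, 0.2199]
orientation: [0.0, 0.719, 0.695, 0.001]
wrist_force: [1.6, 0.8, -1.4]
finger_gap: 0.0108
grip_force: 39.1
tcp rig (np.float64(0.5829486706611462), np.float64(-0.06684874072589461), np.float64(0.2198594716582063))
scene skip 429 a [0.511  0.5863] b [-0.1075 -0.107  -0.0289 -0.0288] -0.10826058473214364 -0.027053786268662647
```

View pics/scene_b.png

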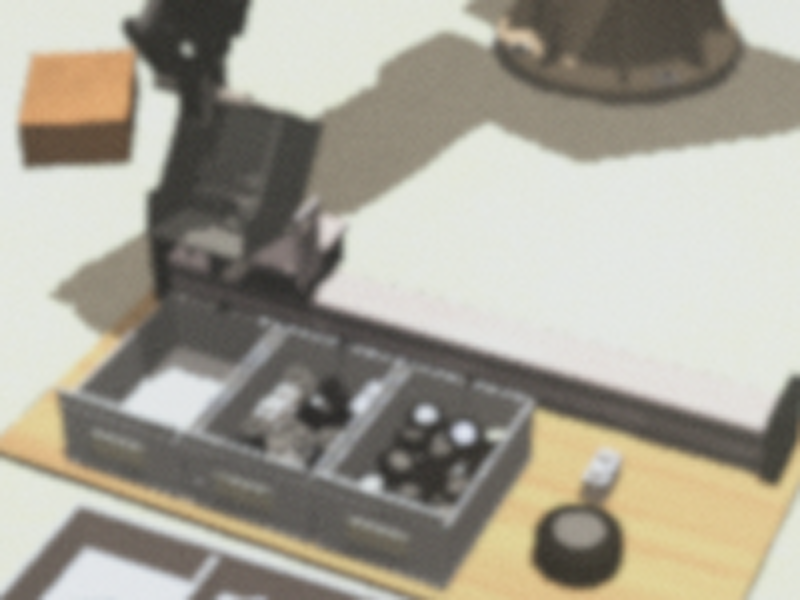

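The skip is tipped to about 0.9 rad. The bricks lie on its front wall at about (205,235), and nothing has fallen yet. I'll carry on tipping.

```bash
python3 -m handwheel '[[0,17.5,7.1,0,0],[0,33.8,16.8,0,0],[0,48.4,28.8,0,0],[0,61.1,42.8,0,0],[0,71.5,58.6,0,0],[0,79.5,75.8,0,0],[0,84.8,93.9,0,0],[0,86,103,0,0]]'; python3 -m handwheel '[[0,0,0,0,0],[0,0,0,0,0],[0,0,0,0,0],[0,0,0,0,0],[0,0,0,0,0],[0,0,0,0,0]]';  python3 m.py c
```

```text
clock: 7.9
tcp_pos: [0.6643, -0.0904, 0.116]
orientation: [-0.0, 0.719, 0.695, -0.0]
wrist_force: [-1.8, 1.1, 4.5]
finger_gap: 0.0107
grip_force: 38.9
clock: 8.5
tcp_pos: [0.664, -0.0904, 0.1182]
orientation: [-0.0, 0.719, 0.695, -0.0]
wrist_force: [0.1, 1.5, -4.8]
finger_gap: 0.0105
grip_force: 38.3
tcp rig (np.float64(0.6667412553662101), np.float64(-0.06720550985464452), np.float64(0.11817417930889731))
scene skip 134 a [0.5618 0.5898] b [-0.0725 -0.0714 -0.0289 -0.0287] -0.07376863321506075 -0.027654606829009994
```

View pics/scene_c.png

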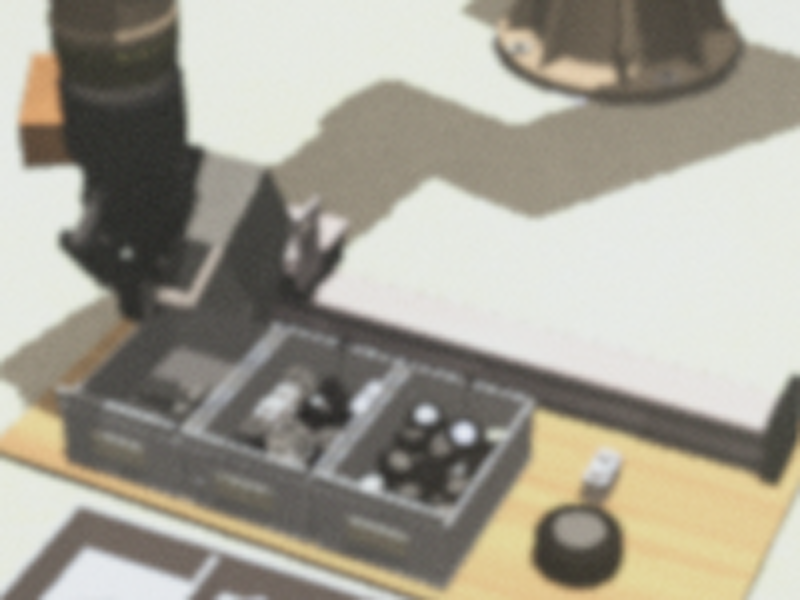

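The skip is tipped to about 2.0 rad and dark bricks lie in the empty drawer at about (170,400). I'll press it to the stop and wait briefly, then swing it back.

```bash
python3 -m handwheel '[[0,0.5,4,0,0],[0,1,8,0,0],[0,1,8,0,0],[0,1,8,0,0],[0,1,8,0,0],[0,1,8,0,0],[0,1,8,0,0],[0,1,8,0,0]]'; python3 - <<'E'
from h import *
t=sensors.get_state()["tcp_pos"]; a,z=t[:2]@XR,t[2]
A,Z=.47195,.20615
print("drv",(a-A)*1000,(z-Z)*1000,t[:2]@YR)
for th in np.r_[1.95:-.01:-.15]:
    c,s=np.cos(th),np.sin(th); x=-70*c+105*s; zz=70*s+105*c; print(round(th,2),"y",round(x+70-(a-A)*1000,1),"z",round(105-zz+(z-Z)*1000,1))
E
```

```text
clock: 9.4
tcp_pos: [0.6648, -0.0904, 0.1099]
orientation: [-0.0, 0.719, 0.695, -0.0]
wrist_force: [-4.7, 2.7, 1.6]
finger_gap: 0.0109
grip_force: 38.8
drv 195.63341367392084 -96.27029600957144 -0.06725402047018555
1.95 y -2.2 z -17.4
1.8 y -7.5 z -35.6
1.65 y -15.4 z -52.7
1.5 y -25.8 z -68.5
1.35 y -38.5 z -82.6
1.2 y -53.1 z -94.6
1.05 y -69.4 z -104.2
0.9 y -86.9 z -111.4
0.75 y -105.3 z -115.8
0.6 y -124.1 z -117.5
0.45 y -143.0 z -116.3
0.3 y -161.5 z -112.3
0.15 y -179.2 z -105.6
0.0 y -195.6 z -96.3
```

```bash
python3 -m handwheel '[[0,-2.2,-17.4,0,0],[0,-7.5,-35.6,0,0],[0,-15.4,-52.7,0,0],[0,-25.8,-68.5,0,0],[0,-38.5,-82.6,0,0],[0,-53.1,-94.6,0,0],[0,-69.4,-104.2,0,0],[0,-69.4,-104.2,0,0]]';  python3 - <<'E'
from h import *
c=imaging.read_camera("scene"); t=imaging.read_camera("top")
A=cv2.resize(c["color"][235:290,180:245],(480,406),interpolation=cv2.INTER_CUBIC); B=cv2.resize(t["color"][125:180,285:325],(295,406),interpolation=cv2.INTER_CUBIC)
cv2.imwrite("pics/d.png",cv2.convertScaleAbs(np.hstack([A,B]),alpha=1.5))
for n,C in(("s",c),("t",t)):
    P=cloud(C).reshape(-1,3);a=P[:,:2]@XR; b=P[:,:2]@YR
    k=(a>.57)&(a<.72)&(b<-.03)&(b>-.11)&(P[:,2]>.02)&(P[:,2]<.055); print(n,k.sum(),np.percentile(a[k],[2,98]),np.percentile(P[k,2],[50,98]))
E
python3 m.py e
```

```text
clock: 10.2
tcp_pos: [0.5968, -0.0886, 0.2187]
orientation: [0.003, 0.719, 0.694, 0.002]
wrist_force: [1.7, 1.9, 8.1]
finger_gap: 0.0107
grip_force: 35.0
s 621 [0.57118822 0.7102071 ] [0.03207746 0.05399852]
t 45 [0.64221863 0.7055186 ] [0.02957    0.05044871]
tcp rig (np.float64(0.6007755565313284), np.float64(-0.06779749585826586), np.float64(0.21804847544203654))
scene skip 385 a [0.5132 0.5865] b [-0.1073 -0.1071 -0.0295 -0.0294] -0.1087703153314409 -0.02847349767716578
```

View pics/d.png

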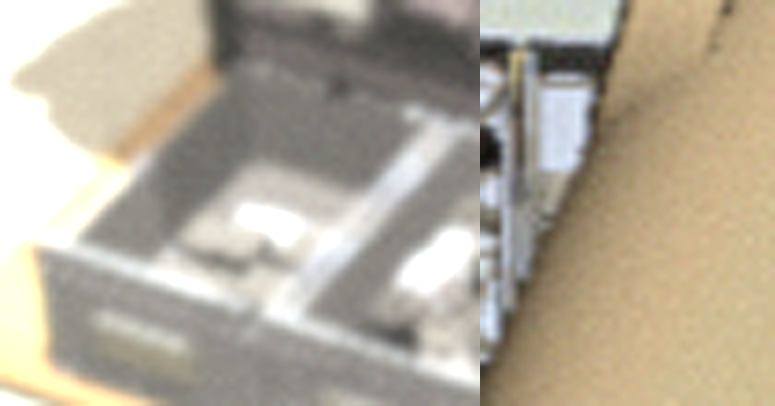

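The drawer now holds bricks, in the left panel around (230,230), and the skip is at about 1.05 rad. From here I'll check with depth measurements only. Next I'll swing it fully upright.

```bash
python3 -m handwheel '[[0,-17.5,-7.2,0,0],[0,-35.9,-11.6,0,0],[0,-54.7,-13.3,0,0],[0,-73.6,-12.1,0,0],[0,-92.1,-8.1,0,0],[0,-109.8,-1.4,0,0],[0,-126.2,7.9,0,0],[0,-128,8.5,0,0]]';python3 -m handwheel '[[0,0,0,0,0],[0,0,0,0,0],[0,0,0,0,0]]'; python3 m.py f
```

```text
clock: 11.2
tcp_pos: [0.469, -0.0845, 0.2077]
orientation: [0.003, 0.72, 0.694, 0.001]
wrist_force: [3.7, 0.6, 5.5]
finger_gap: 0.0105
grip_force: 37.9
clock: 11.5
tcp_pos: [0.4691, -0.0845, 0.2076]
orientation: [0.002, 0.72, 0.694, 0.0]
wrist_force: [-1.9, 1.5, 8.3]
finger_gap: 0.0106
grip_force: 38.2
tcp rig (np.float64(0.4717314895616403), np.float64(-0.0681340918386921), np.float64(0.20763910170508265))
top skip 130 a [0.5143 0.5717] b [-0.0683 -0.0674 -0.0298 -0.0298] -0.06895112493139925 -0.029774343577527007
scene skip 375 a [0.5118 0.5717] b [-0.108  -0.1077 -0.03   -0.0294] -0.1089688099877356 -0.028153423442404513
```

```bash
python3 -m handwheel '[[0,0,0,0,0.3],[0,0,0,0,0.6],[0,0,0,0,1],[0,0,0,0,1],[0,0,0,0,1],[0,0,0,0,1],[0,0,-20,0,1],[0,0,-40,0,1]]';python3 -m handwheel '[[0,0,-30,0,1],[0,0,-60,0,1],[-35,0,-80,0,1],[-75,0,-80,0,1],[-115,0,-80,0,1],[-155,0,-80,0,1],[-195,0,-80,0,1],[-235,0,-80,0,1]]'; python3 -m handwheel '[[-40,0,0,0,1],[-80,0,0,0,1],[-110,0,0,0,1],[-110,0,0,0,1],[-110,0,0,0,1]]'
cat > chk.py <<'E'
from h import *
for n in("top","scene"):
    C=imaging.read_camera(n); W=cloud(C); P=W.reshape(-1,3); a=P[:,:2]@XR; b=P[:,:2]@YR; P0=np.load(n+"0.npy").reshape(-1,3)
    k=(P[:,2]>.15)&(P[:,2]<.185)&(a>.51)&(a<.59)&(b>-.2)&(b<.3); print(n,"skip a",np.percentile(a[k],[2,98]).round(4),"b",np.percentile(b[k],[1,99]).round(4),"mid",np.percentile(b[k],[1,99]).mean())
    k=(P[:,2]>.212)&(P[:,2]<.24)&(a>.42)&(a<.55)&(b>-.2)&(b<.1); print(" handle a,z",np.median(a[k]),np.percentile(P[k,2],90),"b mid",np.percentile(b[k],[2,98]).mean())
    k=(a>.48)&(a<.535)&(b>-.098)&(b<-.04)&(P[:,2]>.10)&(P[:,2]<.165); print(" skip floor z",np.percentile(P[k,2],[5,50,95]).round(4) if k.any() else None)
    if n=="top":
        k=(a>.577)&(a<.702)&(b>-.108)&(b<-.03)&(P[:,2]<.06); z=np.clip(P[k,2]-.0125,0,None)
        area=(1.22/C["fx"])**2; print(" drawer px",k.sum(),"vol mm3",z.sum()*area*1e9,"bricks",z.sum()*area*1e9/12032,"max z",P[k,2].max())
        img=((W[130:182,288:322,2]-.005)*1000).astype(int); print(img[:,::1][::2])
    d=(P-P0); o=(a>.4)&(P0[:,2]>.03)
E
python3 chk.py
```

```text
clock: 12.4
tcp_pos: [0.4674, -0.0834, 0.2456]
orientation: [-0.001, 0.719, 0.695, -0.0]
wrist_force: [-0.0, -0.5, 0.5]
finger_gap: 0.0852
grip_force: 0.0
clock: 13.2
tcp_pos: [0.4595, -0.3201, 0.3258]
orientation: [0.0, 0.719, 0.695, 0.0]
wrist_force: [0.7, 0.5, 0.0]
finger_gap: 0.0853
grip_force: 0.0
clock: 13.7
tcp_pos: [0.4556, -0.4287, 0.3249]
orientation: [-0.001, 0.72, 0.694, 0.0]
wrist_force: [-0.4, 0.1, -0.3]
finger_gap: 0.0855
grip_force: 0.0
top skip a [0.5135 0.5712] b [-0.1053 -0.0298] mid -0.06756775636833204
 handle a,z 0.4715294533179966 0.230559909269971 b mid -0.06706992012278856
 skip floor z [0.1149 0.1181 0.1212]
 drawer px 795 vol mm3 43231.644069888454 bricks 3.5930555244255697 max z 0.03406738596287484
[[                  64                   62                   -6
                    63                   63                   59
                    63                   63                   64
                    62                   67                   67
                    64                   65                   64
                    68                 
[... 18475 characters left out ...]
 124                  123
                   126                  124                  129
                   122                  121                  123
                   122                  126                  124
                   126                  123                  126
                   123                  141                  159
                   176]]
scene skip a [0.5119 0.5719] b [-0.1077 -0.0298] mid -0.06875805305722645
 handle a,z 0.47459954073137084 0.230483736949551 b mid -0.06744481364295167
 skip floor z [0.1188 0.1222 0.1223]chk.py:10: RuntimeWarning: invalid value encountered in cast
  img=((W[130:182,288:322,2]-.005)*1000).astype(int); print(img[:,::1][::2])
```

The skip floor reads 0.118 m, so it is empty. The drawer depth map shows four separate bricks. The skip is upright and the carriage has travelled about 0.292 m, so I'm handing in.

```bash
python3 -c "
from workcell import workorder
print(workorder.hand_in())"
```

```text
the job is handed in; nothing more can be done
None
```

I've handed the job in, though `hand_in` gave no verdict: by depth readings all four bricks are in the empty drawer, the skip is back upright and released, and the carriage is about 2 mm short of the drawer's mark.

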